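Tap the axle slide of the frame jig home against its hidden stop

TASK

Take the little mallet from its cork mat in a firm grip and, keeping it upright as you tap and touching the slide with it alone, nudge the aluminium slide of the frame jig in small gentle taps along its channel under the hood until it bears on the rubber-faced stop that you cannot see in there; do not force it against the stop once you feel it. Then stand the mallet upright on its mat again, leaving the slide bearing on the stop and the other things where they are.

Things in the scene. Friction and masses are not known exactly. Their poses are not given: they have to be found in the camera images.
- mallet_handle (a point): Small mallet standing on its head, handle upright, 100 mm high, 0.16 kg. Handle: square wooden bar 22 x 22 mm, from 28 to 100 mm above the mallet's underside. This point is on the handle's axis, 56 mm above the underside; x runs along the head from face to face, z up the handle. In a slack grip it turns about the pads when it pushes; while pushing it must not tip by more than 0.25 rad.
- mallet_foot (a point): Centre of the underside of the mallet's head (axes as mallet_handle). Head: flat-bottomed black block 60 mm (x, with the two pale striking faces at its +x and -x ends) by 34 mm (y), 28 mm high. Either face may strike; they stand 4 mm proud, span 10 to 26 mm above the underside and are 30 mm wide.
- mat: Cork mat fixed on the bench, 140 x 140 x 4 mm, on which the mallet stands; origin at its centre on the bench, so its top is 4 mm above.
- channel (a point): Frame jig, fixed: steel base plate 370 x 170 x 12 mm, from x = -175 to 195 mm; this point is on its top, 12 mm above the bench, on the channel's centre line. x points the way the slide must go (into the hood, away from the robot), z up. Two guide strips 16 mm wide, 12 mm high, 53 mm apart, from x = -40 to 178 mm.
- hood_mouth (a point): Centre of the open end of the jig's grey sheet hood, on the plate's top; axes as channel. The hood is 95 mm wide, 120 mm long, its top 49 mm above the plate. The hidden stop, a rubber-faced plate across the channel, has its face 22 to 82 mm inside this mouth, different every time. It yields about 1 mm for every 5 N; over 12 N on it is too much.
- slide_rear (a point): Centre of the rear face, to be struck, of the loose aluminium slide in the channel: 120 (x) x 50 (y) x 36 mm high, 0.3 to 0.65 kg. 18 mm above the plate; x points to the nose, 120 mm ahead. A pin 16 mm across, 12 mm high, stands on top 20 mm ahead of the rear. Drag 1 to 3.5 N; 25 to 100 mm to go; at the stop the rubber may push it back 1 mm, staying in touch.
- bearing: Bystander, to be left alone: steel bearing ring, 32 mm across, 9 mm high, lying on the jig's plate beside the channel; origin at its underside.
- spacer: Bystander, to be left alone: dark spacer ring, 28 mm across, 14 mm high, lying on the jig's plate beside the hood; origin at its underside.
- screwdriver: Bystander, to be left alone: screwdriver lying on the bench beyond the mat; origin at its underside.
- spanner: Bystander, to be left alone: spanner lying on the bench to the right of the jig; origin at its underside.
- caliper: Bystander, to be left alone: dark brake caliper, 70 x 35 x 38 mm, on the bench at the far right; origin at its underside.
- grease: Bystander, to be left alone: small jar, 56 mm across, 75 mm high, on the bench left of the mat; origin at its underside.
- hub: Bystander, to be left alone: aluminium hub shell, cylinder 44 mm across, 60 mm high, standing on the bench at the right; origin at its underside.
Things that resemble listed ones, but are neither listed nor needed, are in the scene too. Leave any blue, turquoise or yellow look-alike of the part that bears mallet_handle alone.

How it is judged:
By the outcome, as a careful person would: the job done as asked, in the order asked, and still so for the second after the job is handed in, with the robot touching nothing.
It also fails if it takes over 67 s, if anything falls off the work surface, if the arm or the gripper's body presses on something with over 40 N, if the wrist force passes 120 N, or if a joint passes its speed limit or range.

ROBOT

A 6-joint arm with a two-finger parallel gripper is mounted at the origin on the work surface. World frame = base frame: x ahead of the robot, y to its left, z up, the work surface at z = 0. Lengths are in mm, angles in rad, forces in N, time in s.
With the tool pointing down it reaches from about 275 to 775 mm from the base axis. Payload 14.6 kg.
Tool frame: the origin (TCP) lies midway between the tips of the shut fingers; the grasp point (between the pads) lies 19 mm behind it; z points along the fingers, x is the direction in which the jaws open and shut, and the axes are right-handed (so a half turn about z gives the same grasp; the last joint's range is limited). The gripper opens to 85 mm and grips with 20 to 120 N. Pads are 22 mm wide; open, the fingers measure 114 mm over their backs; the gripper's body (76 mm by 85 mm) begins 54 mm behind the grasp point. The pads swing forward as they close: fully open they stand 13 mm farther back than shut.
Start: joints at [1.094, 0.263, -0.048, 1.259, 0, 1.415], TCP at [166.049, 498.052, 231.278] pointing down, gripper open.
Joint ranges: [-2.65, 2.65], [-0.89, 1.7], [-1.18, 1.37], [-2.13, 2.11], [-1.35, 1.29], [-3.14, 3.14]. Speed limits (rad/s): [1.89, 1.89, 2.57, 2.79, 3.14, 3.14].

INTERFACE

Orientations are given as [roll, pitch, yaw] about the fixed x, y, z axes, in that order (R = Rz(yaw) Ry(pitch) Rx(roll)).
In Python, from bench import robot, viewer gives the robot as it stands.
- The arm moves only by the shell command python3 -m creep 'ROWS' [FORCE]. ROWS is a JSON object of lists of equal length, an entry for each row: "turn": the turn, a rotation vector about the world's x, y, z in rad, a list of three; "travel": the shift along the world's x, y, z in cm, a list of three; "grip": the gripper's target within -1 to 1 (shut at 1, half-way at 0, fully open at -1). A call has 1 to 10 rows; each row is the pose to reach, as a shift and turn from the pose commanded when the call began; what a row does not reach only later rows make up. A row lasts 1/8 s, in which the tool goes at most 62.5 mm and 10.7 degrees, less where a joint would pass 70% of its speed; a pose out of reach is approached as far as the arm can. A call with a gripper value outside its range is refused whole. The fingers move at their own pace and stop on an object; FORCE is the grip in N (left out, the last holds). Time passes only in rows, so rows that repeat a pose let the fingers close. It gives the time, the measured TCP pose, the force and the opening at its end, in the units of the state.
- robot.observe(): the state, without advancing time (a new reading comes with each control period).
- viewer.capture(name): name is "side" or "top" or "wrist"; returns a dict with "image" (420x560x3 uint8, red, green, blue), "range_z" (420x560 float32, mm along the optical axis (not along the pixel's ray), 0 where there is no reading), "vertical_fov" (degrees; the focal length in pixels is half the picture's height over the tangent of half this angle, whatever the lens; pixels are square), "cx", "cy" (the principal point, pixels), "view" (4x4, takes a point from world to camera coordinates); the wrist camera has in their place "tool_from_camera" (4x4, takes a point from camera to tool coordinates, whose origin is the TCP and whose axes are the tool frame's). Camera axes: x right, y up, looking along -z (the intrinsics and any distortion apply to the point x, -y, -z); pixel columns grow to the right and rows downward; lengths in mm; the calibration is good to about 2 mm. A picture is of the moment at which its call begins: read the wrist's pose just before it.
- robot.hand_in(): hands the job in, once; it reports no verdict.
Trained networks look in the newest picture that a camera, given by its name, has taken for a name from the list of things; names that differ only in an ending like _2 or _b are one class to them, and where a whole thing is asked for, a point or a joint stands for the part that bears it (a point fixed in the world has none). Each returns a list of dicts, best first, with "confidence" (0 to 1); they miss things now and then, are a little off and sometimes report something else, mostly with a low value. They report only what shows in the picture. A call takes as long as a camera call. They do not tell look-alikes from the thing itself.
- viewer.masks_of(camera, label): "mask" (420x560 bool, what is visible of it) and "xy" ([column, row] in pixels, amid what is visible of it).
The state is a dict: "t": time; "joint_pos": joint angles; "joint_vel": joint speeds; "tau": joint torques, N m; "tcp_pos": TCP position; "orientation": TCP orientation; "ft_force": force on the tool from outside, world axes, zero at the start; "ft_torque": the same for the moment, N m; "finger_gap": finger opening in mm.
Only numpy, scipy, OpenCV 4.12 (cv2) and the standard library are available. Lean on these libraries where they do the work, as an engineer would, in place of code of your own. Each camera call takes 0.05 s, during which the arm holds its last target.

## Working session

There is one attempt and no reset: what is moved stays moved. The work goes in short steps, Python scripts to look and compute and a shell command to move; the robot and the scene stay as the last step left them, time stands still between calls to the robot, and variables do not carry over. Pictures are saved under pics/ and viewed, and the job is handed in when it is done.

```bash
ls; mkdir -p pics; cat > h.py <<'E'
import numpy as np, cv2
from bench import robot, viewer
def px2w(c,cap,u,v,z=None):
    h=420; f=h/2/np.tan(np.radians(cap["vertical_fov"])/2)
    if z is None: z=cap["range_z"][int(v),int(u)]
    p=np.array([(u-cap["cx"])/f*z, -(v-cap["cy"])/f*z, -z,1])
    return (np.linalg.inv(cap["view"])@p)[:3]
def cloud(cap, T=None):
    h,w=cap["range_z"].shape; f=h/2/np.tan(np.radians(cap["vertical_fov"])/2)
    v,u=np.mgrid[:h,:w]; z=cap["range_z"]
    P=np.stack([(u-cap["cx"])/f*z,-(v-cap["cy"])/f*z,-z,np.ones_like(z)],-1)
    T=np.linalg.inv(cap["view"]) if T is None else T
    P=(P@T.T)[...,:3]; P[z==0]=np.nan
    return P
def save(img,name): cv2.imwrite("pics/"+name,cv2.cvtColor(img,cv2.COLOR_RGB2BGR))
E
python3 - <<'E'
from h import *
for n in ["side","top"]:
    c=viewer.capture(n); save(c["image"],n+"0.png"); print(n,[k for k in c], c["vertical_fov"],c["cx"],c["cy"],np.linalg.inv(c["view"]).round(2)[:3].tolist())
    for k in c:
        if k not in("image","range_z","view"): print(k,c[k])
    P=cloud(c)
    for l in ["mallet_handle","mallet_foot","mat","slide_rear","hood_mouth","channel","bearing","spacer","screwdriver","spanner","caliper","grease","hub"]:
        for d in viewer.masks_of(n,l)[:4]:
            m=d["mask"]; q=P[m]; 
            print(l,round(d["confidence"],2),np.round(d["xy"]),m.sum(),np.nanmedian(q,0).round(),np.nanmin(q,0).round(),np.nanmax(q,0).round())
print(robot.observe())
E
```

```text
pics
side ['image', 'range_z', 'vertical_fov', 'cx', 'cy', 'view'] 43.60071311894519 279.9405917849622 214.9707433755283 [[0.82, 0.29, -0.49, -129.64], [-0.57, 0.4, -0.72, -903.56], [-0.02, 0.87, 0.49, 739.12]]
vertical_fov 43.60071311894519
cx 279.9405917849622
cy 214.9707433755283
mallet_handle 0.92 [249. 203.] 420 [536. 239.  34.] [510. 226.   5.] [578. 265. 107.]
mallet_handle 0.73 [208. 170.] 443 [542. 513.  30.] [519. 485.  -2.] [632. 655. 103.]
mallet_handle 0.73 [206. 228.] 508 [368. 187.  37.] [344. 164.  -1.] [463. 376. 104.]
mallet_handle 0.63 [232. 182.] 414 [566. 384.  32.] [537. 363.  -2.] [687. 570. 104.]
mallet_foot 0.88 [249. 200.] 451 [535. 240.  35.] [510. 226.   1.] [577. 339. 108.]
mallet_foot 0.79 [204. 228.] 508 [367. 187.  36.] [340. 164.   1.] [403. 221. 104.]
mallet_foot 0.77 [208. 172.] 363 [541. 511.  36.] [520. 485.   0.] [627. 652. 103.]
mallet_foot 0.57 [233. 183.] 387 [565. 384.  37.] [537. 363.   1.] [681. 608. 104.]
mat 0.7 [252. 217.] 876 [521. 214.   5.] [457. 149.  -0.] [624. 301.  11.]
slide_rear 0.81 [312. 241.] 1006 [555. -25.  46.] [507. -50. 
[... 2694 characters left out ...]
3. -347.    4.] [ 394. -302.   65.]
{'t': 1.4, 'joint_pos': array([ 1.09365687e+00,  2.63098231e-01, -4.82973961e-02,  1.25936362e+00,
        2.17131524e-05,  1.41549435e+00]), 'joint_vel': array([-0.00104094, -0.00288174,  0.00060259,  0.00013611,  0.00042516,
        0.00192808]), 'tau': array([ 2.05410848e-03, -6.37423825e+01,  3.84773362e+01,  1.18997770e-03,
        1.24166054e-04, -1.15934505e-06]), 'tcp_pos': array([166.07236446, 498.06268803, 231.28015708]), 'orientation': array([-3.14157694e+00, -3.99890521e-05,  1.24895885e+00]), 'ft_force': array([-0.80226189, -0.25817472,  0.45344261]), 'ft_torque': array([-0.00208901, -0.01049923, -0.00865864]), 'finger_gap': 85.22338928842132}
```

View pictures.

```bash
python3 - <<'E'
import cv2
t=cv2.imread("pics/top0.png"); cv2.imwrite("pics/top0z.png",cv2.resize(t[150:290,80:360],None,fx=2.8,fy=2.8,interpolation=cv2.INTER_CUBIC))
t=cv2.imread("pics/side0.png"); cv2.imwrite("pics/side0z.png",cv2.resize(t[140:300,180:400],None,fx=3.5,fy=3.5,interpolation=cv2.INTER_CUBIC))
E
```

```text
(no output)
```

View pics/top0.png

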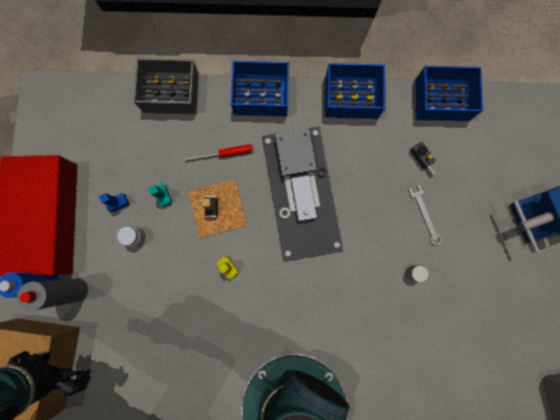

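View pics/top0z.png

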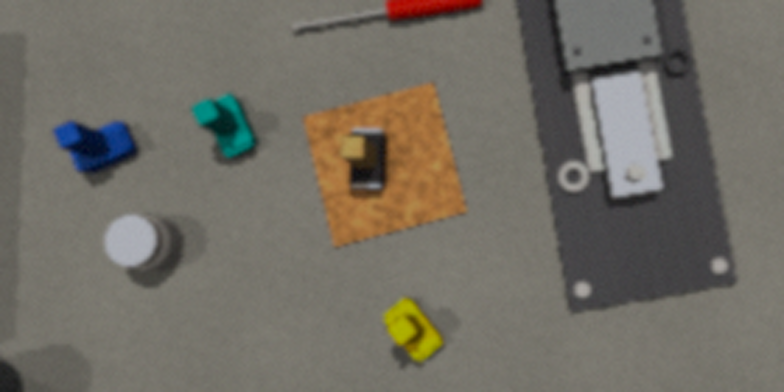

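View pics/side0z.png

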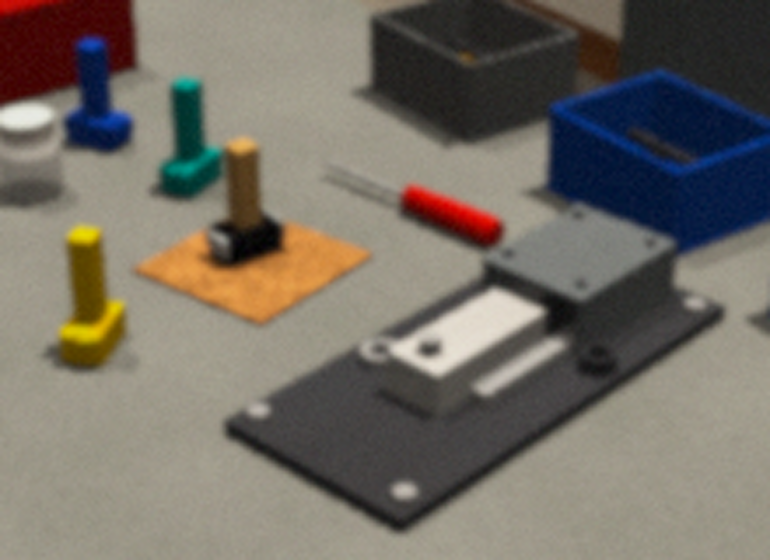

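```bash
python3 - <<'E'
from h import *
import pickle
cs={}
for n in ["side","top"]:
    c=viewer.capture(n); P=cloud(c); cs[n]=c
    def rect(name,lo,hi,x0,x1,y0,y1):
        m=(P[...,2]>lo)&(P[...,2]<hi)&(P[...,0]>x0)&(P[...,0]<x1)&(P[...,1]>y0)&(P[...,1]<y1)
        q=P[m]; 
        if len(q)<5: print(n,name,len(q)); return
        r=cv2.minAreaRect(q[:,:2].astype(np.float32))
        print(n,name,len(q),"z",np.median(q[:,2]).round(1),"c",np.round(r[0],1),"sz",np.round(r[1],1),"ang",round(r[2],1),"mean",q.mean(0).round(1))
    rect("handletop",98,112,500,590,200,290)
    rect("headtop",26,40,490,600,200,300)
    rect("mat",2,10,440,640,140,310)
    rect("slidetop",43,52,480,640,-60,40)
    rect("pin",56,66,480,560,-60,40)
    rect("hoodtop",57,68,560,820,-80,110)
    rect("plate",8,17,380,820,-150,130)
pickle.dump(cs,open("cs.pkl","wb"))
E
```

```text
side handletop 44 z 104.0 c [540.5 248. ] sz [23.1 25.9] ang 11.6 mean [540.2 246.3 103.4]
side headtop 128 z 32.6 c [541.4 249.8] sz [45.5 62.2] ang 87.4 mean [535.9 243.4  32.2]
side mat 1243 z 4.7 c [540.2 224.7] sz [199.5 169.9] ang 0.3 mean [531.4 214.4   4.9]
side slidetop 523 z 48.8 c [569.2 -11.6] sz [124.8  54.9] ang 12.4 mean [569.  -14.5  48.6]
side pin 27 z 60.3 c [531.  -19.7] sz [15.  16.1] ang 16.3 mean [530.8 -20.1  60.4]
side hoodtop 870 z 62.1 c [725.3  13.2] sz [189.7 186.3] ang 0.6 mean [697.8  12.6  62.1]
side plate 3202 z 13.1 c [608.4 -18.7] sz [230.3 431.6] ang 87.8 mean [533.4 -36.9  13.1]
top handletop 68 z 103.2 c [543.2 248.9] sz [19.3 21.4] ang 2.5 mean [543.2 248.8 103.4]
top headtop 160 z 31.5 c [544.2 248.5] sz [57.4 33.3] ang 1.5 mean [541.7 246.   31.8]
top mat 1860 z 4.1 c [539.8 224.6] sz [169.7 198.8] ang 89.8 mean [539.3 228.9   4.3]
top slidetop 724 z 47.5 c [573.  -10.7] sz [120.2  50.2] ang 11.4 mean [573.5 -10.3  47.5]
top pin 27 z 60.1 c [533.7 -18.3] sz [13.5 13.6] ang 46.6 mean [533.  -18.3  59.9]
top hoodtop 1391 z 60.8 c [700.8  15.1] sz [121.2  95.3] ang 11.5 mean [700.   15.3  60.9]
top plate 4451 z 11.9 c [594.6  -6.4] sz [370.2 170.2] ang 11.5 mean [553.4 -12.8  12. ]
```

The mallet meant stands on the cork mat: top (210,206), side (249,203), with a wooden handle and a black head. The look-alikes to leave alone are blue (113,202), turquoise (160,195) and yellow (227,267). The enlarged crops confirm this. Jig yaw is about 0.20 rad, and the plate, slide and hood sizes match those given. I'll move above the mallet now.

```bash
python3 -m creep '{"travel":[[2,-1.3,0],[6,-4,0],[11,-7.3,0],[16.5,-11,0],[22,-14.6,0],[27.5,-18.3,0],[32.5,-21.6,0],[36,-24,0],[37.6,-25,0],[37.6,-25,0]],"turn":[[0,0,0.03],[0,0,0.06],[0,0,0.1],[0,0,0.15],[0,0,0.2],[0,0,0.25],[0,0,0.3],[0,0,0.34],[0,0,0.35],[0,0,0.35]],"grip":[-1,-1,-1,-1,-1,-1,-1,-1,-1,-1]}' 110
cat >> h.py <<'E'
from scipy.spatial.transform import Rotation as R
def wrist():
    s=robot.observe(); c=viewer.capture("wrist")
    T=np.eye(4); T[:3,:3]=R.from_euler("xyz",s["orientation"]).as_matrix(); T[:3,3]=s["tcp_pos"]
    return s,c,cloud(c,T@c["tool_from_camera"])
def rect(P,name,lo,hi,x0,x1,y0,y1):
    m=(P[...,2]>lo)&(P[...,2]<hi)&(P[...,0]>x0)&(P[...,0]<x1)&(P[...,1]>y0)&(P[...,1]<y1)
    q=P[m]
    if len(q)<5: print(name,len(q)); return
    r=cv2.minAreaRect(q[:,:2].astype(np.float32))
    print(name,len(q),"z",np.median(q[:,2]).round(1),"c",np.round(r[0],1),"sz",np.round(r[1],1),"ang",round(r[2],1),"mean",q.mean(0).round(1))
    return q
E
python3 - <<'E'
from h import *
s,c,P=wrist(); save(c["image"],"w1.png"); print(s["tcp_pos"].round(1),s["orientation"].round(3),s["ft_force"].round(2),s["t"])
rect(P,"handletop",98,112,500,590,200,290)
rect(P,"headtop",26,40,490,600,200,300)
rect(P,"mat",2,10,440,640,140,310)
E
```

```text
t: 2.75
tcp_pos: [542.4, 247.7, 230.9]
orientation: [-3.141, 0.0, 1.597]
ft_force: [-0.5, 0.7, 0.4]
finger_gap: 85.2
[542.4 247.7 230.9] [-3.141  0.     1.597] [-0.51  0.7   0.36] 2.75
handletop 544 z 103.3 c [544.9 249. ] sz [21.2 21.3] ang 1.1 mean [544.3 248.7 103.1]
headtop 735 z 31.3 c [544.9 248.4] sz [59.5 33.1] ang 2.4 mean [533.  248.   31.3]
mat 10904 z 3.7 c [534.  228.7] sz [186.5 160.2] ang 3.2 mean [538.1 231.7   3.7]
```

View pics/w1.png

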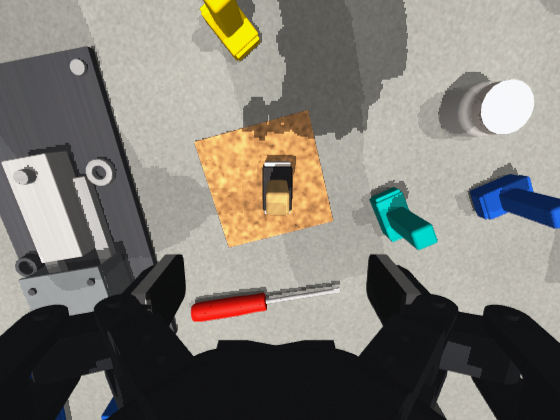

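The wrist view shows the wooden-handled mallet at (277,190) on the mat, with the handle axis at about (544,248.7). I'll descend and grip.

```bash
python3 -m creep '{"travel":[[0.1,0.1,-3],[0.15,0.1,-8],[0.15,0.1,-13],[0.15,0.1,-17],[0.15,0.1,-18.7],[0.15,0.1,-18.9],[0.15,0.1,-18.9],[0.15,0.1,-18.9],[0.15,0.1,-18.9],[0.15,0.1,-18.9]],"turn":[[0,0,0],[0,0,0],[0,0,0],[0,0,0],[0,0,0],[0,0,0],[0,0,0],[0,0,0],[0,0,0],[0,0,0]],"grip":[-1,-1,-1,-1,-1,-1,0.4,0.6,0.8,0.8]}' 110
python3 -m creep '{"travel":[[0,0,0],[0,0,0],[0,0,0],[0,0,0]],"turn":[[0,0,0],[0,0,0],[0,0,0],[0,0,0]],"grip":[1,1,1,1]}' 110
python3 - <<'E'
from h import *
c=viewer.capture("side"); save(cv2.resize(c["image"][140:300,180:400],None,fx=3.5,fy=3.5),"s2.png")
E
```

```text
t: 4.05
tcp_pos: [544.0, 249.2, 43.0]
orientation: [3.14, -0.0, 1.599]
ft_force: [1.4, 1.2, 7.9]
finger_gap: 20.9
t: 4.55
tcp_pos: [543.9, 249.2, 43.0]
orientation: [3.14, -0.0, 1.599]
ft_force: [-0.2, 0.6, 6.6]
finger_gap: 20.9
```

View pics/s2.png

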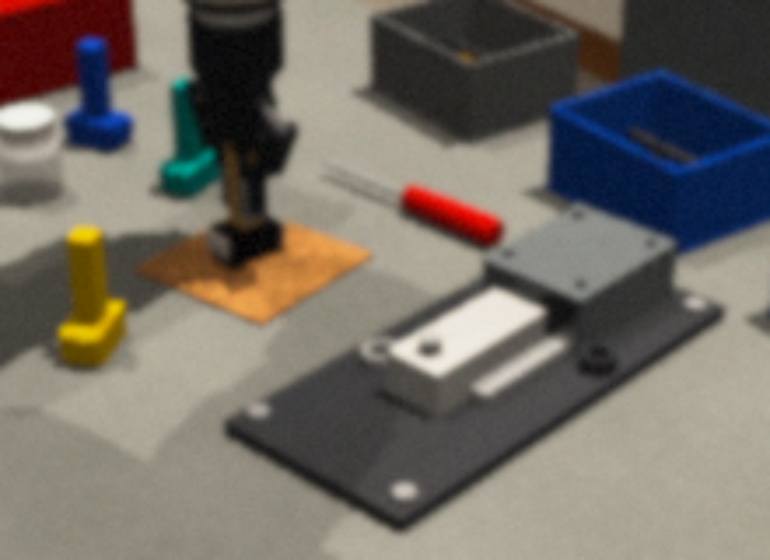

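```bash
python3 -m creep '{"travel":[[0,0,0.5],[0,0,2],[0,0,5],[0,0,8],[-0.4,-1.5,9.5],[-1.2,-4.5,10],[-2.2,-8.5,10],[-3.2,-12.5,10],[-4.2,-16.5,10],[-5.2,-20.5,10]],"turn":[[0,0,0],[0,0,0],[0,0,0],[0,0,0],[0,0,0.02],[0,0,0.04],[0,0,0.07],[0,0,0.1],[0,0,0.13],[0,0,0.15]],"grip":[1,1,1,1,1,1,1,1,1,1]}' 110
python3 -m creep '{"travel":[[-0.9,-3.5,0],[-1.6,-6,0],[-2,-7.3,0],[-2,-7.5,0],[-2,-7.5,-1],[-2,-7.5,-3.5],[-2,-7.5,-6],[-2,-7.5,-7.5],[-2,-7.5,-7.5],[-2,-7.5,-7.5]],"turn":[[0,0,0.01],[0,0,0.02],[0,0,0.022],[0,0,0.022],[0,0,0.022],[0,0,0.022],[0,0,0.022],[0,0,0.022],[0,0,0.022],[0,0,0.022]],"grip":[1,1,1,1,1,1,1,1,1,1]}' 110
python3 - <<'E'
from h import *
s,c,P=wrist(); save(c["image"],"w3.png"); print(s["tcp_pos"].round(1),s["orientation"].round(3),s["ft_force"].round(2),s["ft_torque"].round(2),s["t"])
rect(P,"slidetop",43,52,480,640,-60,40)
rect(P,"pin",56,66,480,560,-60,40)
rect(P,"hoodtop",57,68,560,820,-80,110)
c=viewer.capture("side"); save(cv2.resize(c["image"][140:300,180:400],None,fx=3.5,fy=3.5),"s3.png")
c=viewer.capture("top"); save(cv2.resize(c["image"][120:280,180:400],None,fx=3.5,fy=3.5),"t3.png")
E
```

```text
t: 5.85
tcp_pos: [491.2, 42.8, 143.3]
orientation: [3.141, 0.0, 1.75]
ft_force: [0.2, 0.1, -1.8]
finger_gap: 20.7
t: 7.1
tcp_pos: [471.8, -30.6, 67.6]
orientation: [3.141, 0.0, 1.772]
ft_force: [0.5, -0.3, -1.0]
finger_gap: 20.8
[471.8 -30.6  67.6] [3.141 0.    1.772] [ 0.46 -0.28 -1.  ] [ 0.01  0.   -0.04] 7.1
slidetop 0
pin 0
hoodtop 0
```

View pics/w3.png

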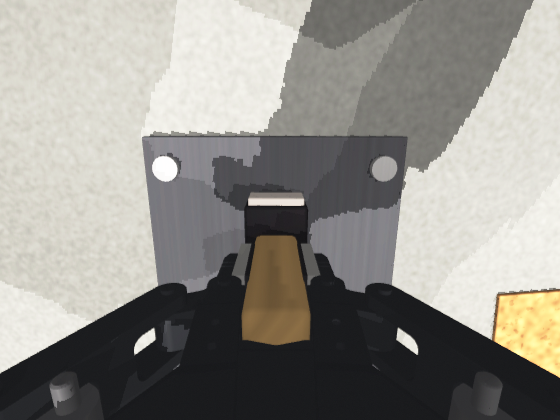

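View pics/s3.png

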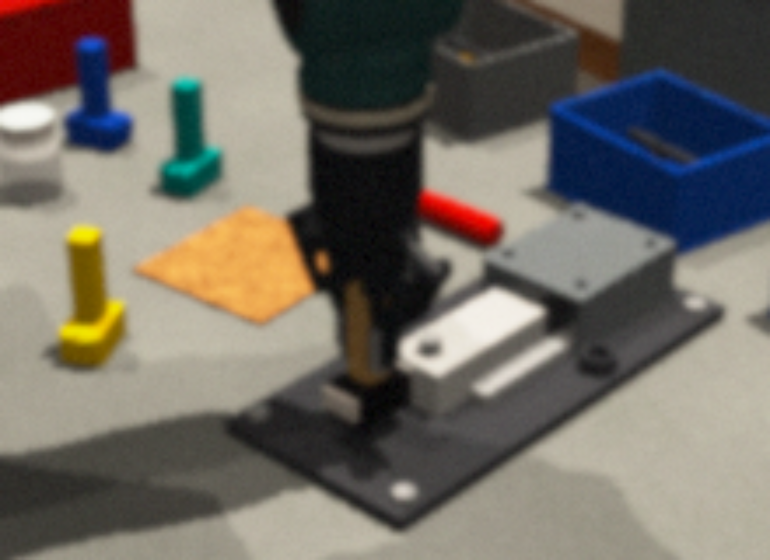

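View pics/t3.png

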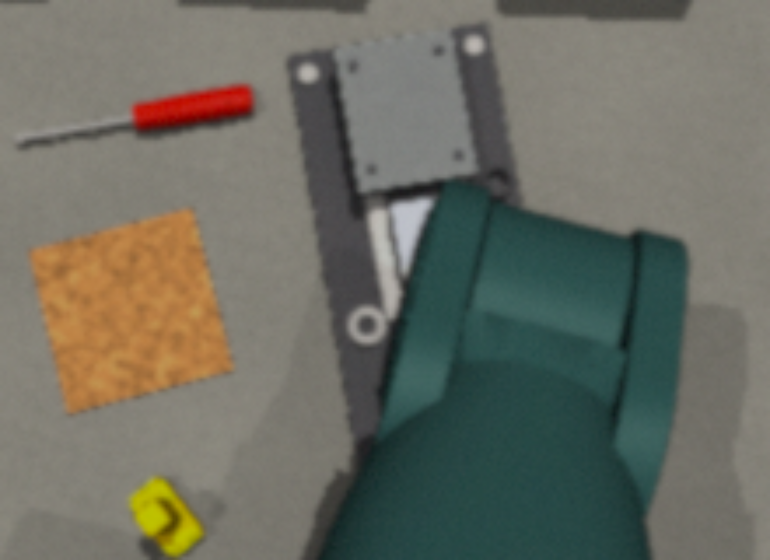

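```bash
python3 -m creep '{"travel":[[0,0,-0.6],[0,0,-1.1],[0,0,-1.2],[0.2,0.04,-1.2],[0.4,0.08,-1.2],[0.59,0.12,-1.2],[0.59,0.12,-1.2],[0.59,0.12,-1.2]],"turn":[[0,0,0],[0,0,0],[0,0,0],[0,0,0],[0,0,0],[0,0,0],[0,0,0],[0,0,0]],"grip":[1,1,1,1,1,1,1,1]}' 110
for i in 1; do python3 -m creep '{"travel":[[0.1,0.02,0],[0.1,0.02,0]],"turn":[[0,0,0],[0,0,0]],"grip":[1,1]}'; python3 -m creep '{"travel":[[0.1,0.02,0],[0.1,0.02,0]],"turn":[[0,0,0],[0,0,0]],"grip":[1,1]}';python3 -m creep '{"travel":[[0.1,0.02,0],[0.1,0.02,0]],"turn":[[0,0,0],[0,0,0]],"grip":[1,1]}';python3 -m creep '{"travel":[[0.1,0.02,0],[0.1,0.02,0]],"turn":[[0,0,0],[0,0,0]],"grip":[1,1]}'; done
```

```text
t: 8.25
tcp_pos: [477.4, -29.7, 55.3]
orientation: [-3.142, 0.0, 1.771]
ft_force: [-0.1, -0.5, -1.8]
finger_gap: 20.5
t: 8.5
tcp_pos: [478.5, -29.6, 55.3]
orientation: [3.142, 0.0, 1.771]
ft_force: [0.7, -0.3, -1.6]
finger_gap: 20.4
t: 8.75
tcp_pos: [479.5, -29.3, 55.3]
orientation: [3.142, 0.0, 1.771]
ft_force: [-0.2, -0.1, -1.3]
finger_gap: 20.9
t: 9.0
tcp_pos: [480.5, -29.1, 55.3]
orientation: [3.142, 0.0, 1.771]
ft_force: [-0.1, 0.1, -1.9]
finger_gap: 21.0
t: 9.25
tcp_pos: [481.5, -28.9, 55.3]
orientation: [3.142, 0.0, 1.771]
ft_force: [0.1, -1.0, -1.4]
finger_gap: 21.0
```

```bash
P='python3 -m creep'; python3 -m creep '{"travel":[[0.1,0.02,0],[0.2,0.04,0]],"turn":[[0,0,0],[0,0,0]],"grip":[1,1]}'; python3 -m creep '{"travel":[[0.1,0.02,0],[0.2,0.04,0]],"turn":[[0,0,0],[0,0,0]],"grip":[1,1]}';python3 -m creep '{"travel":[[0.1,0.02,0],[0.2,0.04,0]],"turn":[[0,0,0],[0,0,0]],"grip":[1,1]}';python3 -m creep '{"travel":[[0.1,0.02,0],[0.2,0.04,0]],"turn":[[0,0,0],[0,0,0]],"grip":[1,1]}'
python3 - <<'E'
from h import *
c=viewer.capture("side"); save(cv2.resize(c["image"][170:290,230:390],None,fx=4.5,fy=4.5),"s4.png")
P=cloud(c); rect(P,"slidetop",43,52,480,640,-60,40)
rect(P,"pin",56,66,500,580,-40,40)
E
```

```text
t: 9.5
tcp_pos: [483.5, -28.5, 55.3]
orientation: [3.142, 0.0, 1.771]
ft_force: [0.2, -0.5, -1.6]
finger_gap: 20.7
t: 9.75
tcp_pos: [485.2, -28.1, 55.2]
orientation: [-3.141, -0.0, 1.771]
ft_force: [-2.2, -0.1, -0.9]
finger_gap: 20.9
t: 10.0
tcp_pos: [487.4, -27.7, 55.2]
orientation: [-3.141, -0.0, 1.771]
ft_force: [-1.3, 0.7, -1.4]
finger_gap: 21.1
t: 10.25
tcp_pos: [489.5, -27.3, 55.3]
orientation: [3.142, 0.0, 1.771]
ft_force: [-1.5, -0.9, -1.5]
finger_gap: 20.9
slidetop 521 z 48.8 c [557.6 -14.1] sz [159.7  53.7] ang 10.9 mean [571.8 -17.4  48.3]
pin 25 z 60.0 c [538.9 -17.3] sz [19.2 12.7] ang 30.9 mean [536.3 -19.3  60. ]
```

View pics/s4.png

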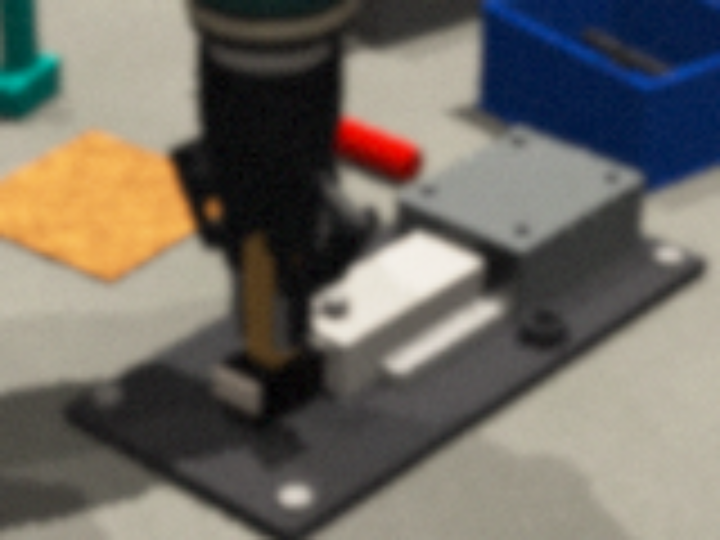

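```bash
python3 -m creep '{"travel":[[0.1,0.02,0],[0.2,0.04,0],[0.2,0.04,0],[0.3,0.06,0],[0.4,0.08,0],[0.4,0.08,0],[0.5,0.1,0],[0.6,0.12,0],[0.6,0.12,0],[0.6,0.12,0]],"turn":[[0,0,0],[0,0,0],[0,0,0],[0,0,0],[0,0,0],[0,0,0],[0,0,0],[0,0,0],[0,0,0],[0,0,0]],"grip":[1,1,1,1,1,1,1,1,1,1]}'
python3 -m creep '{"travel":[[0.1,0.02,0],[0.2,0.04,0],[0.2,0.04,0],[0.3,0.06,0],[0.4,0.08,0],[0.4,0.08,0],[0.5,0.1,0],[0.6,0.12,0],[0.6,0.12,0],[0.6,0.12,0]],"turn":[[0,0,0],[0,0,0],[0,0,0],[0,0,0],[0,0,0],[0,0,0],[0,0,0],[0,0,0],[0,0,0],[0,0,0]],"grip":[1,1,1,1,1,1,1,1,1,1]}'
cat > guard.py <<'E'
# stops a chain of typed moves if the push force exceeds the limit
import sys
from bench import robot
s=robot.observe(); f=s["ft_force"]; a=f[0]*.98+f[1]*.199
print("push %.2f"%-a)
sys.exit(1 if -a>float(sys.argv[1]) else 0)
E
python3 guard.py 4
```

```text
t: 11.55
tcp_pos: [495.6, -26.1, 55.3]
orientation: [3.141, 0.0, 1.771]
ft_force: [-0.6, 0.6, -1.5]
finger_gap: 21.1
t: 12.8
tcp_pos: [501.6, -24.9, 55.3]
orientation: [3.141, -0.0, 1.771]
ft_force: [-0.2, 0.5, -1.5]
finger_gap: 20.8
push 0.13
```

```bash
g="python3 guard.py 3"
python3 -m creep '{"travel":[[0.15,0.03,0],[0.15,0.03,0]],"turn":[[0,0,0],[0,0,0]],"grip":[1,1]}' |grep -E 'tcp|force' && $g &&
python3 -m creep '{"travel":[[0.15,0.03,0],[0.15,0.03,0]],"turn":[[0,0,0],[0,0,0]],"grip":[1,1]}' |grep -E 'tcp|force' && $g &&
python3 -m creep '{"travel":[[0.15,0.03,0],[0.15,0.03,0]],"turn":[[0,0,0],[0,0,0]],"grip":[1,1]}' |grep -E 'tcp|force' && $g &&
python3 -m creep '{"travel":[[0.15,0.03,0],[0.15,0.03,0]],"turn":[[0,0,0],[0,0,0]],"grip":[1,1]}' |grep -E 'tcp|force' && $g &&
python3 -m creep '{"travel":[[0.15,0.03,0],[0.15,0.03,0]],"turn":[[0,0,0],[0,0,0]],"grip":[1,1]}' |grep -E 'tcp|force' && $g &&
python3 -m creep '{"travel":[[0.15,0.03,0],[0.15,0.03,0]],"turn":[[0,0,0],[0,0,0]],"grip":[1,1]}' |grep -E 'tcp|force' && $g &&
python3 -m creep '{"travel":[[0.15,0.03,0],[0.15,0.03,0]],"turn":[[0,0,0],[0,0,0]],"grip":[1,1]}' |grep -E 'tcp|force' && $g
python3 -c "
from h import *
print(robot.observe()['t'])"
```

```text
tcp_pos: [503.1, -24.6, 55.3]
ft_force: [-0.7, -0.5, -0.6]
push 0.75
tcp_pos: [504.6, -24.3, 55.3]
ft_force: [-0.7, 0.4, -1.6]
push 0.61
tcp_pos: [506.2, -24.0, 55.3]
ft_force: [-0.9, 0.5, -1.8]
push 0.74
tcp_pos: [507.6, -23.7, 55.3]
ft_force: [-0.8, 0.6, -1.6]
push 0.69
tcp_pos: [509.1, -23.4, 55.3]
ft_force: [0.1, 0.2, -2.1]
push -0.11
tcp_pos: [510.6, -23.1, 55.3]
ft_force: [-0.1, 0.1, -1.0]
push 0.06
tcp_pos: [512.1, -22.8, 55.3]
ft_force: [-0.5, -0.8, -1.6]
push 0.63
14.55
```

```bash
g="python3 guard.py 3"
python3 -m creep '{"travel":[[0.15,0.03,0],[0.15,0.03,0]],"turn":[[0,0,0],[0,0,0]],"grip":[1,1]}' |grep -E 'tcp' && $g &&
python3 -m creep '{"travel":[[0.15,0.03,0],[0.15,0.03,0]],"turn":[[0,0,0],[0,0,0]],"grip":[1,1]}' |grep -E 'tcp' && $g &&
python3 -m creep '{"travel":[[0.15,0.03,0],[0.15,0.03,0]],"turn":[[0,0,0],[0,0,0]],"grip":[1,1]}' |grep -E 'tcp' && $g &&
python3 -m creep '{"travel":[[0.15,0.03,0],[0.15,0.03,0]],"turn":[[0,0,0],[0,0,0]],"grip":[1,1]}' |grep -E 'tcp' && $g &&
python3 -m creep '{"travel":[[0.15,0.03,0],[0.15,0.03,0]],"turn":[[0,0,0],[0,0,0]],"grip":[1,1]}' |grep -E 'tcp' && $g &&
python3 -m creep '{"travel":[[0.15,0.03,0],[0.15,0.03,0]],"turn":[[0,0,0],[0,0,0]],"grip":[1,1]}' |grep -E 'tcp' && $g &&
python3 -m creep '{"travel":[[0.15,0.03,0],[0.15,0.03,0]],"turn":[[0,0,0],[0,0,0]],"grip":[1,1]}' |grep -E 'tcp' && $g &&
python3 -m creep '{"travel":[[0.15,0.03,0],[0.15,0.03,0]],"turn":[[0,0,0],[0,0,0]],"grip":[1,1]}' |grep -E 'tcp' && $g
python3 - <<'E'
from h import *
c=viewer.capture("side"); save(cv2.resize(c["image"][170:290,230:390],None,fx=4.5,fy=4.5),"s5.png")
P=cloud(c); rect(P,"pin",56,66,500,590,-40,40)
print(robot.observe()["t"])
E
```

```text
tcp_pos: [513.6, -22.5, 55.3]
push 0.43
tcp_pos: [515.1, -22.2, 55.3]
push -0.19
tcp_pos: [516.6, -21.9, 55.3]
push -0.58
tcp_pos: [518.1, -21.6, 55.3]
push 0.28
tcp_pos: [519.6, -21.3, 55.3]
push 1.02
tcp_pos: [521.2, -21.0, 55.3]
push 0.93
tcp_pos: [522.6, -20.7, 55.3]
push 0.36
tcp_pos: [524.1, -20.4, 55.3]
push 1.34
pin 69 z 60.6 c [543.4 -22.3] sz [38.8 72.1] ang 86.1 mean [535.4 -20.7  61.1]
16.6
```

View pics/s5.png

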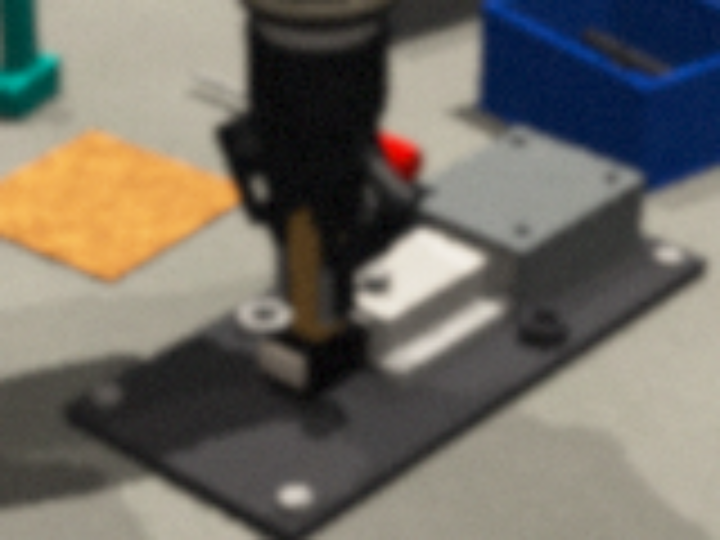

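The side view shows the mallet upright with its face on the slide's rear, near (365,350), and the slide partly under the hood. I'll carry on.

```bash
g="python3 guard.py 3"
python3 -m creep '{"travel":[[0.15,0.03,0],[0.15,0.03,0]],"turn":[[0,0,0],[0,0,0]],"grip":[1,1]}' |grep -E 'tcp' && $g &&
python3 -m creep '{"travel":[[0.15,0.03,0],[0.15,0.03,0]],"turn":[[0,0,0],[0,0,0]],"grip":[1,1]}' |grep -E 'tcp' && $g &&
python3 -m creep '{"travel":[[0.15,0.03,0],[0.15,0.03,0]],"turn":[[0,0,0],[0,0,0]],"grip":[1,1]}' |grep -E 'tcp' && $g &&
python3 -m creep '{"travel":[[0.15,0.03,0],[0.15,0.03,0]],"turn":[[0,0,0],[0,0,0]],"grip":[1,1]}' |grep -E 'tcp' && $g &&
python3 -m creep '{"travel":[[0.15,0.03,0],[0.15,0.03,0]],"turn":[[0,0,0],[0,0,0]],"grip":[1,1]}' |grep -E 'tcp' && $g &&
python3 -m creep '{"travel":[[0.15,0.03,0],[0.15,0.03,0]],"turn":[[0,0,0],[0,0,0]],"grip":[1,1]}' |grep -E 'tcp' && $g &&
python3 -m creep '{"travel":[[0.15,0.03,0],[0.15,0.03,0]],"turn":[[0,0,0],[0,0,0]],"grip":[1,1]}' |grep -E 'tcp' && $g &&
python3 -m creep '{"travel":[[0.15,0.03,0],[0.15,0.03,0]],"turn":[[0,0,0],[0,0,0]],"grip":[1,1]}' |grep -E 'tcp' && $g
```

```text
tcp_pos: [525.6, -20.1, 55.3]
push 0.42
tcp_pos: [527.1, -19.8, 55.3]
push 0.87
tcp_pos: [528.6, -19.5, 55.3]
push 0.57
tcp_pos: [530.2, -19.2, 55.3]
push 0.22
tcp_pos: [531.6, -18.9, 55.2]
push 1.32
tcp_pos: [533.1, -18.6, 55.3]
push 1.60
tcp_pos: [534.6, -18.3, 55.3]
push 0.52
tcp_pos: [536.1, -18.1, 55.3]
push -0.08
```

```bash
g="python3 guard.py 2.5"
python3 -m creep '{"travel":[[0.15,0.03,0],[0.15,0.03,0]],"turn":[[0,0,0],[0,0,0]],"grip":[1,1]}' |grep -E 'tcp' && $g &&
python3 -m creep '{"travel":[[0.15,0.03,0],[0.15,0.03,0]],"turn":[[0,0,0],[0,0,0]],"grip":[1,1]}' |grep -E 'tcp' && $g &&
python3 -m creep '{"travel":[[0.15,0.03,0],[0.15,0.03,0]],"turn":[[0,0,0],[0,0,0]],"grip":[1,1]}' |grep -E 'tcp' && $g &&
python3 -m creep '{"travel":[[0.15,0.03,0],[0.15,0.03,0]],"turn":[[0,0,0],[0,0,0]],"grip":[1,1]}' |grep -E 'tcp' && $g &&
python3 -m creep '{"travel":[[0.15,0.03,0],[0.15,0.03,0]],"turn":[[0,0,0],[0,0,0]],"grip":[1,1]}' |grep -E 'tcp' && $g &&
python3 -m creep '{"travel":[[0.15,0.03,0],[0.15,0.03,0]],"turn":[[0,0,0],[0,0,0]],"grip":[1,1]}' |grep -E 'tcp' && $g &&
python3 -m creep '{"travel":[[0.15,0.03,0],[0.15,0.03,0]],"turn":[[0,0,0],[0,0,0]],"grip":[1,1]}' |grep -E 'tcp' && $g &&
python3 -m creep '{"travel":[[0.15,0.03,0],[0.15,0.03,0]],"turn":[[0,0,0],[0,0,0]],"grip":[1,1]}' |grep -E 'tcp' && $g
python3 - <<'E'
from h import *
c=viewer.capture("side"); save(cv2.resize(c["image"][170:290,230:390],None,fx=4.5,fy=4.5),"s6.png")
print(robot.observe()["t"],robot.observe()["ft_force"].round(1))
E
```

```text
tcp_pos: [537.6, -17.7, 55.3]
push 1.03
tcp_pos: [539.1, -17.4, 55.3]
push 0.97
tcp_pos: [540.6, -17.1, 55.3]
push 0.19
tcp_pos: [542.2, -16.8, 55.3]
push 0.54
tcp_pos: [543.6, -16.5, 55.3]
push -0.12
tcp_pos: [545.1, -16.2, 55.3]
push 0.20
tcp_pos: [546.6, -15.9, 55.3]
push 0.66
tcp_pos: [548.1, -15.6, 55.3]
push 0.01
20.65 [-0.1  0.5 -2.1]
```

View pics/s6.png

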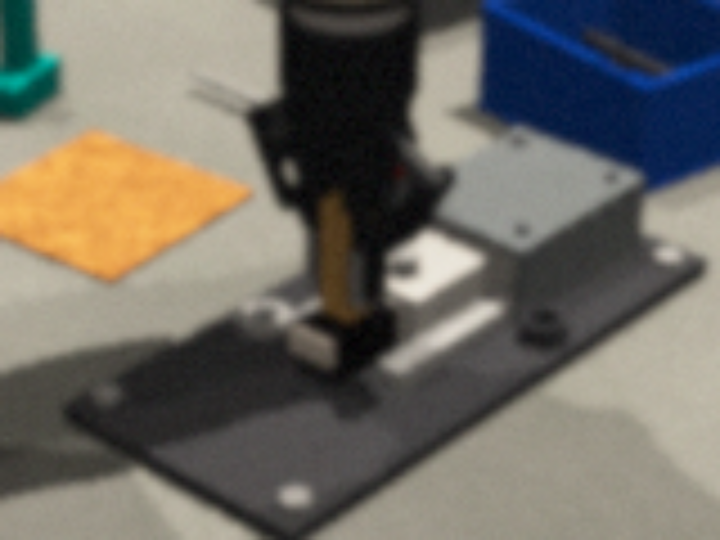

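```bash
g="python3 guard.py 2.5"
python3 -m creep '{"travel":[[0.15,0.03,0],[0.15,0.03,0]],"turn":[[0,0,0],[0,0,0]],"grip":[1,1]}' |grep -E 'tcp' && $g &&
python3 -m creep '{"travel":[[0.15,0.03,0],[0.15,0.03,0]],"turn":[[0,0,0],[0,0,0]],"grip":[1,1]}' |grep -E 'tcp' && $g &&
python3 -m creep '{"travel":[[0.15,0.03,0],[0.15,0.03,0]],"turn":[[0,0,0],[0,0,0]],"grip":[1,1]}' |grep -E 'tcp' && $g &&
python3 -m creep '{"travel":[[0.15,0.03,0],[0.15,0.03,0]],"turn":[[0,0,0],[0,0,0]],"grip":[1,1]}' |grep -E 'tcp' && $g &&
python3 -m creep '{"travel":[[0.15,0.03,0],[0.15,0.03,0]],"turn":[[0,0,0],[0,0,0]],"grip":[1,1]}' |grep -E 'tcp' && $g &&
python3 -m creep '{"travel":[[0.15,0.03,0],[0.15,0.03,0]],"turn":[[0,0,0],[0,0,0]],"grip":[1,1]}' |grep -E 'tcp' && $g &&
python3 -m creep '{"travel":[[0.15,0.03,0],[0.15,0.03,0]],"turn":[[0,0,0],[0,0,0]],"grip":[1,1]}' |grep -E 'tcp' && $g &&
python3 -m creep '{"travel":[[0.15,0.03,0],[0.15,0.03,0]],"turn":[[0,0,0],[0,0,0]],"grip":[1,1]}' |grep -E 'tcp' && $g
```

```text
tcp_pos: [549.6, -15.3, 55.3]
push 0.17
tcp_pos: [551.1, -15.0, 55.3]
push 0.13
tcp_pos: [552.6, -14.7, 55.3]
push 0.67
tcp_pos: [554.1, -14.4, 55.3]
push 1.39
tcp_pos: [555.6, -14.1, 55.3]
push 0.94
tcp_pos: [557.1, -13.8, 55.3]
push 0.63
tcp_pos: [558.6, -13.5, 55.3]
push 0.75
tcp_pos: [560.1, -13.2, 55.3]
push 0.36
```

```bash
g="python3 guard.py 2.5"
python3 -m creep '{"travel":[[0.15,0.03,0],[0.15,0.03,0]],"turn":[[0,0,0],[0,0,0]],"grip":[1,1]}' |grep -E 'tcp' && $g &&
python3 -m creep '{"travel":[[0.15,0.03,0],[0.15,0.03,0]],"turn":[[0,0,0],[0,0,0]],"grip":[1,1]}' |grep -E 'tcp' && $g &&
python3 -m creep '{"travel":[[0.15,0.03,0],[0.15,0.03,0]],"turn":[[0,0,0],[0,0,0]],"grip":[1,1]}' |grep -E 'tcp' && $g &&
python3 -m creep '{"travel":[[0.15,0.03,0],[0.15,0.03,0]],"turn":[[0,0,0],[0,0,0]],"grip":[1,1]}' |grep -E 'tcp' && $g &&
python3 -m creep '{"travel":[[0.15,0.03,0],[0.15,0.03,0]],"turn":[[0,0,0],[0,0,0]],"grip":[1,1]}' |grep -E 'tcp' && $g &&
python3 -m creep '{"travel":[[0.15,0.03,0],[0.15,0.03,0]],"turn":[[0,0,0],[0,0,0]],"grip":[1,1]}' |grep -E 'tcp' && $g &&
python3 -m creep '{"travel":[[0.15,0.03,0],[0.15,0.03,0]],"turn":[[0,0,0],[0,0,0]],"grip":[1,1]}' |grep -E 'tcp' && $g &&
python3 -m creep '{"travel":[[0.15,0.03,0],[0.15,0.03,0]],"turn":[[0,0,0],[0,0,0]],"grip":[1,1]}' |grep -E 'tcp' && $g
python3 - <<'E'
from h import *
c=viewer.capture("side"); save(cv2.resize(c["image"][170:290,230:390],None,fx=4.5,fy=4.5),"s7.png")
print(robot.observe()["t"],robot.observe()["ft_force"].round(1))
E
```

```text
tcp_pos: [561.6, -12.9, 55.3]
push 0.46
tcp_pos: [563.1, -12.6, 55.3]
push 0.47
tcp_pos: [564.6, -12.3, 55.3]
push 0.89
tcp_pos: [566.1, -12.0, 55.3]
push 0.58
tcp_pos: [567.6, -11.7, 55.3]
push 0.59
tcp_pos: [569.1, -11.4, 55.3]
push 0.74
tcp_pos: [570.4, -11.2, 55.2]
push 2.97
24.45 [-2.9 -0.2 -1.8]
```

View pics/s7.png

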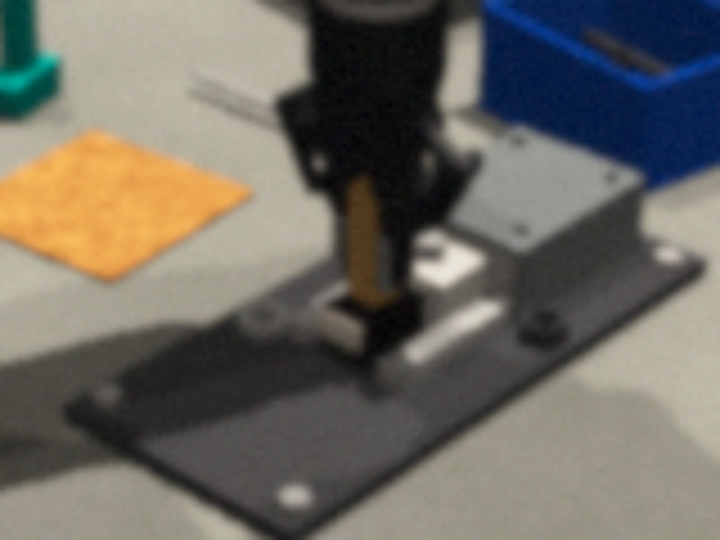

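The push rose to 3 N and the TCP lags a little, so this is probably the stop. I'll hold to confirm, then add a tiny nudge.

```bash

python3 -m creep '{"travel":[[0,0,0],[0,0,0]],"turn":[[0,0,0],[0,0,0]],"grip":[1,1]}' |grep -E 'tcp' && python3 guard.py 4.5 &&
python3 -m creep '{"travel":[[0.05,0.01,0],[0.05,0.01,0]],"turn":[[0,0,0],[0,0,0]],"grip":[1,1]}' |grep -E 'tcp' && python3 guard.py 4.5
```

```text
tcp_pos: [570.4, -11.2, 55.2]
push 2.03
tcp_pos: [570.6, -11.1, 55.2]
push 5.29
```

A 0.5 mm nudge raised the push from 2.0 to 5.3 N, and the TCP moved only 0.2 mm, so the slide is on the stop. I'll withdraw straight back without pushing further.

```bash

python3 -m creep '{"travel":[[-0.05,-0.01,0],[-0.1,-0.02,0],[-0.2,-0.04,0],[-0.5,-0.1,0],[-1,-0.2,0],[-2,-0.4,0],[-3,-0.6,0],[-4,-0.8,0],[-4.5,-0.9,0],[-4.5,-0.9,0]],"turn":[[0,0,0],[0,0,0],[0,0,0],[0,0,0],[0,0,0],[0,0,0],[0,0,0],[0,0,0],[0,0,0],[0,0,0]],"grip":[1,1,1,1,1,1,1,1,1,1]}'
python3 - <<'E'
from h import *
c=viewer.capture("side"); save(cv2.resize(c["image"][170:290,230:390],None,fx=4.5,fy=4.5),"s8.png")
P=cloud(c); rect(P,"pin",56,64,590,660,-25,20);print(robot.observe()["t"],robot.observe()["ft_force"].round(1))
E
```

```text
t: 26.2
tcp_pos: [525.7, -20.2, 55.4]
orientation: [3.141, 0.0, 1.771]
ft_force: [0.3, 0.6, -2.1]
finger_gap: 21.1
pin 99 z 61.2 c [635.2  -2.4] sz [44.4 49.3] ang 89.4 mean [640.8  -2.2  60.9]
26.25 [ 0.6 -0.1 -2. ]
```

View pics/s8.png

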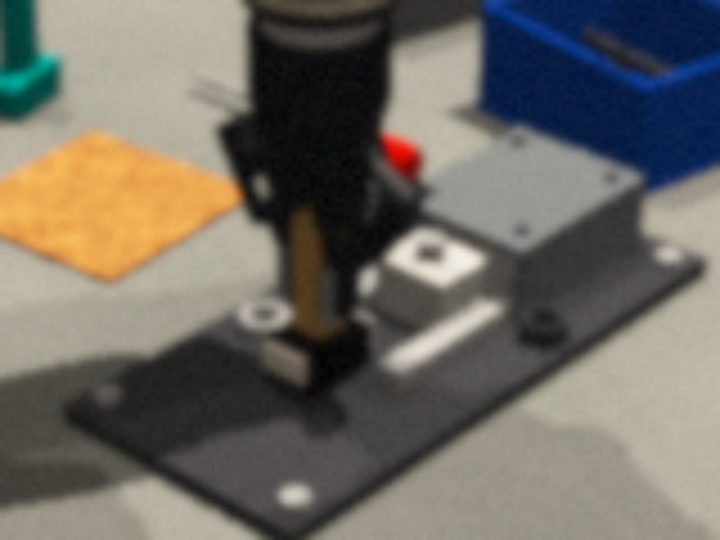

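```bash

python3 -m creep '{"travel":[[0,0,1],[0,0,4],[0,0,7.5],[0,0.5,9],[0.1,3,9],[0.3,7,9],[0.6,11,9],[0.9,15,9],[1.2,19,9],[1.4,22.5,9]],"turn":[[0,0,0],[0,0,0],[0,0,0],[0,0,0],[0,0,0],[0,0,0],[0,0,0],[0,0,0],[0,0,0],[0,0,0]],"grip":[1,1,1,1,1,1,1,1,1,1]}'
python3 -m creep '{"travel":[[0.1,1.8,0],[0.1,2.3,0],[0.1,2.3,-2],[0.1,2.3,-5],[0.1,2.3,-7.5],[0.1,2.3,-9],[0.1,2.3,-9.5],[0.1,2.3,-9.7],[0.1,2.3,-9.7],[0.1,2.3,-9.7]],"turn":[[0,0,0],[0,0,0],[0,0,0],[0,0,0],[0,0,0],[0,0,0],[0,0,0],[0,0,0],[0,0,0],[0,0,0]],"grip":[1,1,1,1,1,1,1,1,1,1]}'
python3 - <<'E'
from h import *
s,c,P=wrist(); save(c["image"],"w9.png")
c=viewer.capture("side"); save(cv2.resize(c["image"][150:270,180:340],None,fx=4.5,fy=4.5),"s9.png")
E
```

```text
t: 27.5
tcp_pos: [540.2, 206.6, 146.0]
orientation: [3.141, -0.0, 1.772]
ft_force: [-1.0, 0.0, -1.8]
finger_gap: 20.9
t: 28.75
tcp_pos: [541.3, 228.0, 48.8]
orientation: [3.141, -0.0, 1.771]
ft_force: [-0.4, -0.1, -1.8]
finger_gap: 20.5
```

View pics/s9.png

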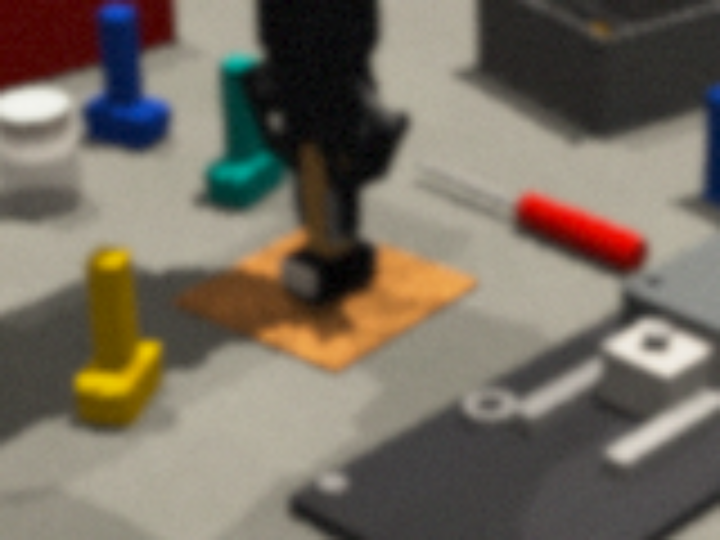

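View pics/w9.png

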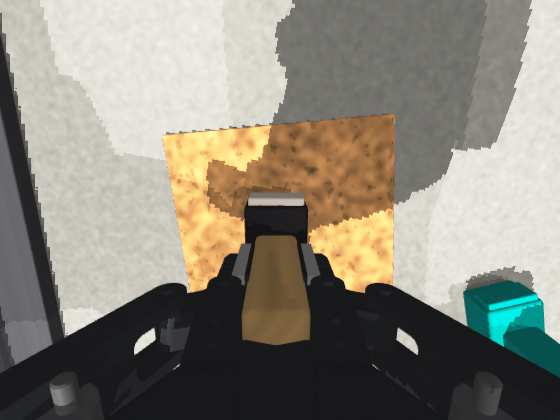

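The mallet hovers upright over the middle of the mat in both views. I'll lower it until it touches.

```bash

python3 -m creep '{"travel":[[0,0,-0.2],[0,0,-0.4],[0,0,-0.45],[0,0,-0.45]],"turn":[[0,0,0],[0,0,0],[0,0,0],[0,0,0]],"grip":[1,1,1,1]}'|grep -E 'tcp|force'
python3 -m creep '{"travel":[[0,0,-0.05],[0,0,-0.05]],"turn":[[0,0,0],[0,0,0]],"grip":[1,1]}'|grep -E 'tcp|force'
python3 -m creep '{"travel":[[0,0,-0.05],[0,0,-0.05]],"turn":[[0,0,0],[0,0,0]],"grip":[1,1]}'|grep -E 'tcp|force'
```

```text
tcp_pos: [540.9, 227.9, 43.7]
ft_force: [0.1, -0.0, -2.0]
tcp_pos: [541.0, 227.9, 43.3]
ft_force: [0.0, -0.3, -1.3]
tcp_pos: [541.0, 228.0, 43.0]
ft_force: [-1.4, 0.3, 3.1]
```

```bash

python3 -m creep '{"travel":[[0,0,0],[0,0,0],[0,0,0],[0,0,0],[0,0,0],[0,0,0]],"turn":[[0,0,0],[0,0,0],[0,0,0],[0,0,0],[0,0,0],[0,0,0]],"grip":[0.4,0.2,-0.2,-0.6,-1,-1]}' 40
python3 -m creep '{"travel":[[0,0,0],[0,0,1],[0,0,4],[0,0,8],[0,0,12],[-1,0,16],[-4,0,18],[-8,0,20],[-12,2,20],[-14,4,20]],"turn":[[0,0,0],[0,0,0],[0,0,0],[0,0,0],[0,0,0],[0,0,0],[0,0,0],[0,0,0],[0,0,0],[0,0,0]],"grip":[-1,-1,-1,-1,-1,-1,-1,-1,-1,-1]}'
python3 - <<'E'
from h import *
for n in ["side","top"]:
    c=viewer.capture(n); P=cloud(c); print(n)
    save(cv2.resize(c["image"][120:280,180:400] if n=="top" else c["image"][150:310,200:420],None,fx=3.5,fy=3.5),n+"10.png")
    rect(P,"handletop",98,112,500,590,180,290)
    rect(P,"headtop",26,40,490,600,180,300)
    rect(P,"slidetop",43,52,560,660,-50,40)
    rect(P,"pin",56,66,590,640,-40,40)
print(robot.observe()["t"],robot.observe()["ft_force"])
E
```

```text
t: 30.6
tcp_pos: [541.0, 227.9, 42.8]
orientation: [3.142, 0.0, 1.771]
ft_force: [0.9, -0.4, -0.0]
finger_gap: 85.1
t: 31.85
tcp_pos: [399.3, 268.2, 244.1]
orientation: [3.14, -0.0, 1.771]
ft_force: [0.7, 0.1, 0.8]
finger_gap: 85.4
side
handletop 45 z 104.2 c [537.1 224.7] sz [23.  23.8] ang 15.2 mean [536.7 223.3 103.8]
headtop 127 z 32.3 c [539.2 228.1] sz [61.9 41.8] ang 7.0 mean [532.9 221.   32.3]
slidetop 235 z 48.5 c [626.9  -9.2] sz [62. 73.] ang 5.5 mean [624.3  -7.8  48.2]
pin 48 z 61.1 c [630.    9.7] sz [53.6 24.5] ang 59.2 mean [625.3   8.3  60.9]
top
handletop 72 z 103.4 c [540.4 227.7] sz [21.2 22.4] ang 17.1 mean [540.3 227.4 103.3]
headtop 159 z 31.1 c [541.3 227.2] sz [59.5 34. ] ang 8.4 mean [536.8 223.5  31.1]
slidetop 249 z 47.6 c [621.9  -1.2] sz [45. 50.] ang 11.4 mean [ 6.22e+02 -5.00e-01  4.77e+01]
pin 33 z 59.4 c [628.3  16. ] sz [49.2 13.5] ang 63.3 mean [625.8   9.9  60.2]
31.95 [ 1.0078415   0.35911556 -0.74563238]
```

View pics/side10.png

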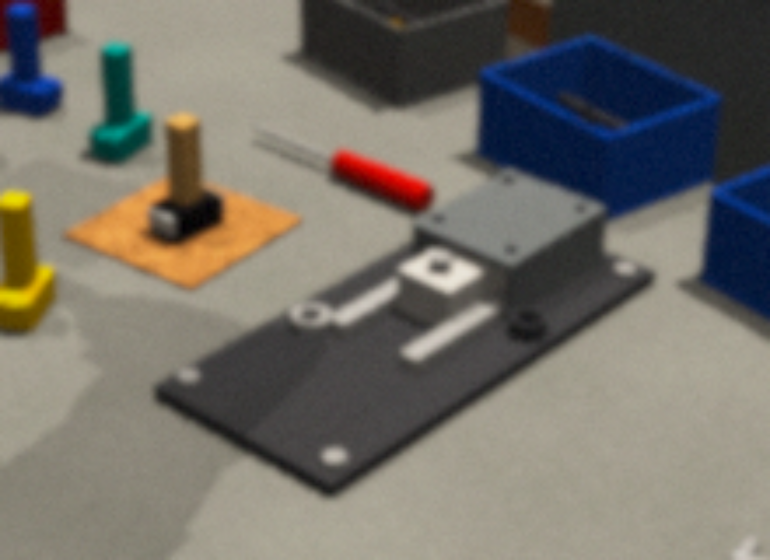

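View pics/top10.png

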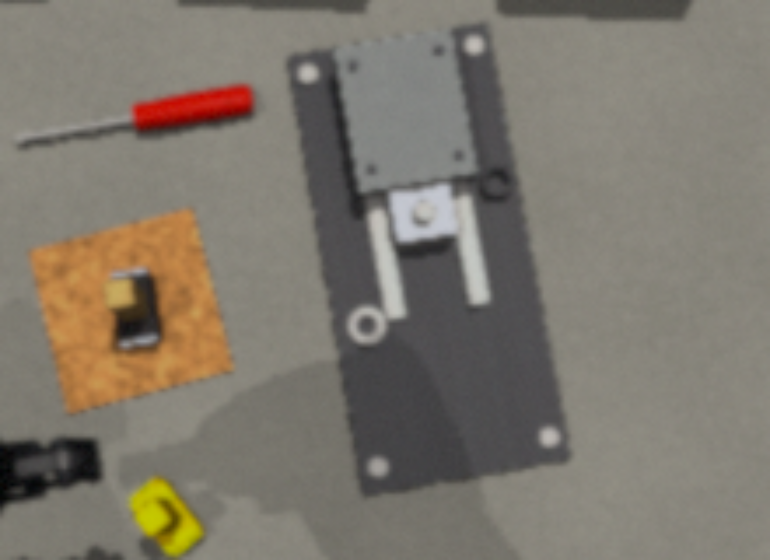

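Slide travel is 87.5 mm by camera, which puts the nose about 77 mm inside the mouth, within the 22–82 mm range for the stop. The mallet stands upright at about (541,228) on the mat, and the bystanders have not moved. I'll hand in now.

```bash
python3 -c "
from bench import robot
print(robot.hand_in())"
```

```text
the job is handed in; nothing more can be done
None
```

I gripped the wooden mallet at 110 N and nudged the slide about 87.5 mm along its channel in nudges of at most 2 mm. It now bears on the stop, and the mallet is back on its mat. I handed in at about 32 s.

- **At the stop:** the push rose from about 0.5–1.5 N to 3 N. One further 0.5 mm nudge took it to 5.3 N, and the arm barely moved. I then withdrew at once, so the highest reading was well under 12 N.
- **Slide:** the cameras put its nose about 77 mm inside the hood mouth, within the 22–82 mm range for the stop. The stop is hidden, so I judged contact from the force and this distance, and I did not touch the slide again to recheck.
- **Mallet:** it looked upright in every side view while tapping. It now stands near the centre of the mat, at about (541, 228), roughly 20 mm from where it started and turned about 0.17 rad to match the jig.
- **Other things:** in the last pictures the things around the jig and mat look unmoved; the spanner, caliper and hub at the right were outside those crops. The gripper was open and clear of everything.
- **Disagreement:** the side and top cameras differed by about 3–4 mm in absolute position, which did not affect the result.

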